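# Put the bench supplies into their fitted holders

### The arm

A 6-joint arm with a two-finger parallel gripper is mounted at the origin on a cart in front of the work surface, level with it; the furniture and walls round the work are solid. World frame = base frame: x ahead of the robot, y to its left, z up, the work surface at z = 0. Lengths are in m, angles in rad, forces in N, time in s.
With the tool pointing down it reaches from about 0.35 to 0.775 m from the base axis. Payload 5.5 kg.
Tool frame: the origin (TCP) lies midway between the tips of the shut fingers; the grasp point (between the pads) lies 19 mm behind it; z points along the fingers, y is the direction in which the jaws open and shut (so a half turn about z gives the same grasp; the last joint's range is limited). The gripper opens to 85 mm and grips with 20 to 120 N. Pads are 22 mm wide; open, the fingers measure 114 mm over their backs; the gripper's body (76 mm by 85 mm) begins 54 mm behind the grasp point. The pads swing forward as they close: fully open they stand 13 mm farther back than shut.
Start: joints at [-1.329, 0.313, 0.046, 1.304, 0, 1.431], TCP at [0.214, -0.534, 0.231] pointing down, gripper open.
Joint ranges: [-2.76, 2.76], [-0.86, 1.69], [-1.03, 1.26], [-2.2, 2.34], [-1.47, 1.5], [-3.14, 3.14]. Speed limits (rad/s): [2.57, 2.57, 3.14, 3.14, 3.14, 3.14].

### API

Orientations are given as a unit quaternion [w, x, y, z].
In Python, from workcell import env gives the robot as it stands.
- The arm moves only by the shell command python3 -m creep 'ROWS' [OPENING] [FORCE]. ROWS is JSON, a list of rows, each a list of 6 numbers: the shift along the tool's x, y, z in m, then the turn, a rotation vector about the tool's x, y, z in degrees. A call has exactly 8 rows; each row is the pose to reach, as a shift and turn from the pose commanded when the call began, along the tool's axes at that moment; what a row does not reach only later rows make up. A row lasts 1/10 s, in which the tool goes at most 50 mm and 8.59 degrees, less where a joint would pass 70% of its speed; a pose out of reach is approached as far as the arm can. A call with a gripper value outside its range is refused whole. OPENING is the finger opening in m, from 0 to 0.0854, set as the call begins (- or left out, the last holds). The fingers move at their own pace and stop on an object; FORCE is the grip in N (left out, the last holds). Time passes only in rows, so rows that repeat a pose let the fingers close, or fill a call up. It gives the time, the measured TCP pose, the force and the opening at its end, in the units of the state.
- env.get_state(): the state, without advancing time (a new reading comes with each control period).
- env.read_camera(name): name is "scene" or "top" or "wrist"; returns (picture, depth): 480x640x3 uint8, blue, green, red; 480x640 float32, m along the optical axis (not along the pixel's ray), 0 where there is no reading.
- env.camera_params(name): a dict with "fx", "fy", "cx", "cy" (pixels), "position" and "orientation" of the camera in the world. Camera axes: x right, y up, looking along -z (the intrinsics and any distortion apply to the point x, -y, -z); pixel columns grow to the right and rows downward; lengths in m; the calibration is good to about 2 mm. A picture is of the moment at which its call begins: read the wrist's pose just before it. camera_params takes no time and is no camera call; for the wrist camera it gives the pose at the moment of the call.
- env.hand_in(): hands the job in, once; it reports no verdict.
The state is a dict: "clock": time; "joint_pos": joint angles; "qvel": joint speeds; "tau": joint torques, N m; "tcp_pos": TCP position; "orientation": TCP orientation; "wrist_force": force on the tool from outside, world axes, zero at the start; "ft_torque": the same for the moment, N m; "finger_gap": finger opening in m.
Only numpy, scipy, OpenCV 4.12 (cv2) and the standard library are available. Lean on these libraries where they do the work, as an engineer would, in place of code of your own. Each camera call takes 0.05 s, during which the arm holds its last target. There are 200 camera calls.

### The job

Get the bench ready for the next run: put the small brown bottle, the roll of tape, the small carton and the large carton each into the grey holder on the worktop whose pocket fits its shape and size. Each must sit flat on the floor of its own pocket, right way up as it stands now, and be let go; do not tip the bottle over, and leave the tally counter and the marker pen where they are.

Things in the scene. Friction and masses are not known exactly. Their poses are not given: they have to be found in the camera images.
- amber_bottle: small brown bottle with a black cap standing upright, 30 mm diameter, 66 mm high, about 50 g; body round and 30 mm wide up to about 45 mm, cap narrower above. Loose. Origin: centre of its underside, z up
- tape_roll: roll of white tape lying flat, 60 mm diameter, 19 mm high, about 45 g; can be gripped across its outside. Loose. Origin: centre of its underside, z up
- small_carton: small orange-brown carton, closed and solid, 76 mm along its x, 42 mm along its y, 53 mm high, about 110 g. Loose. Origin: centre of its underside, z up
- large_carton: white carton, closed and solid, 63 mm along its x, 84 mm along its y, 47 mm high, about 100 g. Loose. Origin: centre of its underside, z up
- bottle_holder: small round holder for the bottle, grey plastic, fixed to the worktop. Origin: centre of its underside, on the worktop; pocket floor 4 mm above it, rim top 12 mm above it; round pocket 46 mm diameter, rim 5 mm thick, outside 56 mm, with two small 4 mm high screw ears along its y (out to about 42 mm from the centre)
- tape_dish: larger round shallow dish for the roll of tape, grey plastic, fixed to the worktop. Origin: centre of its underside, on the worktop; pocket floor 4 mm above it, rim top 9 mm above it; round pocket 76 mm diameter, rim 5 mm thick, outside 86 mm, two small 4 mm high screw ears along its y (out to about 57 mm from the centre)
- small_carton_holder: long narrow rectangular tray for the small carton, grey plastic, fixed to the worktop. Origin: centre of its underside, on the worktop; pocket floor 4 mm above it, rim top 12 mm above it; pocket 91 mm along its x, 57 mm along its y, rim 5 mm thick, screw ears at its x ends (out to about 65 mm from the centre). The carton's x lies along the tray's x, either way round
- large_carton_holder: larger rectangular tray for the large carton, grey plastic, fixed to the worktop. Origin: centre of its underside, on the worktop; pocket floor 4 mm above it, rim top 12 mm above it; pocket 79 mm along its x, 100 mm along its y, rim 5 mm thick, screw ears at its y ends (out to about 69 mm from the centre). The carton's x lies along the tray's x, either way round
- counter: beige tally counter lying at the left of the work, 98 mm along its x, 62 mm along its y, 16 mm high; not to be disturbed. Origin: centre of its underside
- marker: white marker pen with a black cap lying at the right of the work, 17 x 118 x 16 mm, long along its y; not to be disturbed. Origin: centre of its underside
Mind the look-alikes: they are no part of the job. Leave any turquoise look-alike of the tape_dish alone. Leave any yellow look-alike of the bottle_holder alone.

How it is judged:
At the end, for the whole second after the job is handed in: Each thing rests in its own holder: centre within 13 mm of the holder's centre, underside 1 to 7.5 mm above the holder's underside, upright within 0.1 rad, the cartons' x along the holder's x within 0.35 rad (either way round); at rest (horizontal distance between amber_bottle and bottle_holder below 0.013 m and z of amber_bottle in the frame of bottle_holder between 0.001 and 0.0075 m and angle between each of amber_bottle, tape_roll, small_carton, large_carton's own z axis and vertical below 0.1 rad and linear speed of each of amber_bottle, tape_roll, small_carton, large_carton below 0.02 m/s and angular speed of each of amber_bottle, tape_roll, small_carton, large_carton below 0.2 rad/s and horizontal distance between tape_roll and tape_dish below 0.013 m and z of tape_roll in the frame of tape_dish between 0.001 and 0.0075 m and horizontal distance between small_carton and small_carton_holder below 0.013 m and z of small_carton in the frame of small_carton_holder between 0.001 and 0.0075 m and angle between the x axis of small_carton and the x axis of small_carton_holder, either way round below 0.35 rad and horizontal distance between large_carton and large_carton_holder below 0.013 m and z of large_carton in the frame of large_carton_holder between 0.001 and 0.0075 m and angle between the x axis of large_carton and the x axis of large_carton_holder, either way round below 0.35 rad); the robot touches nothing.
It fails at once if the bottle is tipped over (more than 0.8 rad) (angle between amber_bottle's own z axis and vertical above 0.8 rad).
It fails at once if the tally counter is moved more than 20 mm (distance of counter from where it was at the start of the episode above 0.02 m).
It fails at once if the marker pen is moved more than 20 mm (distance of marker from where it was at the start of the episode above 0.02 m).
It also fails if it takes over 106 s, if anything falls off the work surface, if the arm or the gripper's body presses on something with over 40 N, if the wrist force passes 120 N, or if a joint passes its speed limit or range.

## Working session

There is one attempt and no reset: what is moved stays moved. The work goes in short steps, Python scripts to look and compute and a shell command to move; the robot and the scene stay as the last step left them, time stands still between calls to the robot, and variables do not carry over. Pictures are saved under pics/ and viewed, about 12 in all and at most 16, crops included, and the job is handed in when it is done.

```bash
ls; mkdir -p pics; python3 - <<'E'
from workcell import env
import cv2
print(env.get_state())
for n in("top","scene"):
    p,d=env.read_camera(n); cv2.imwrite(f"pics/{n}0.png",p); print(n,env.camera_params(n),p.shape, d[d>0].min(), d.max())
E
```

```text
pics
{'clock': 0.0, 'joint_pos': array([-1.32859320e+00,  3.14011331e-01,  4.49834275e-02,  1.30355504e+00,
        1.43615977e-06,  1.43119319e+00]), 'qvel': array([-0.00078533,  0.00016615,  0.00055211,  0.00010154, -0.0006642 ,
        0.00099795]), 'tau': array([-9.36357792e-04, -4.80626893e+01,  2.98533869e+01,  1.92409067e-02,
       -3.13079145e-04, -5.84569193e-06]), 'tcp_pos': array([ 0.21411475, -0.53312057,  0.23040444]), 'orientation': array([-8.92169004e-04,  9.81832879e-01,  1.89745619e-01, -4.50894313e-05]), 'wrist_force': array([ 0.83040915, -0.02385376,  0.01762037]), 'ft_torque': array([-0.02514603,  0.00099919,  0.02339995]), 'finger_gap': 0.08534373884847792}
top {'fx': 565.0436951924625, 'fy': 565.0436951924625, 'cx': 323.0433785454326, 'cy': 234.50580426102093, 'position': array([ 0.16641181, -0.00458331,  1.55644311]), 'orientation': array([ 0.70553543,  0.06611382, -0.06452798, -0.70262711])} (480, 640, 3) 0.7397758 2.4380844
scene {'fx': 590.298516626977, 'fy': 590.298516626977, 'cx': 321.6435177028591, 'cy': 239.78870954045, 'position': array([-0.47030859, -1.17121173,  0.87525823]), 'orientation': array([ 0.81330417,  0.47875659, -0.16096419, -0.28882345])} (480, 640, 3) 0.83624303 3.665704
```

View pics/top0.png

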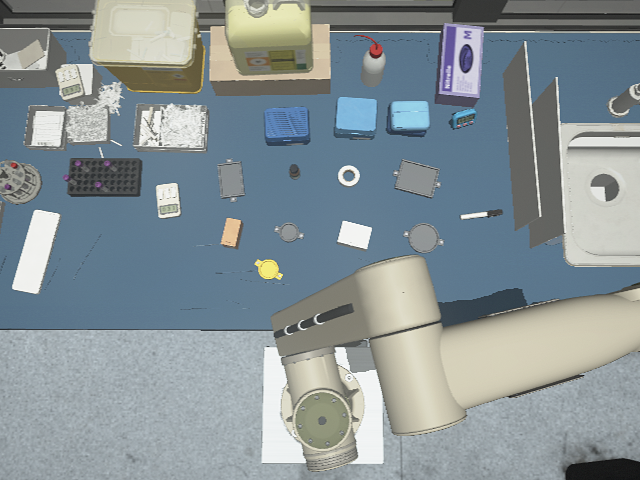

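View pics/scene0.png

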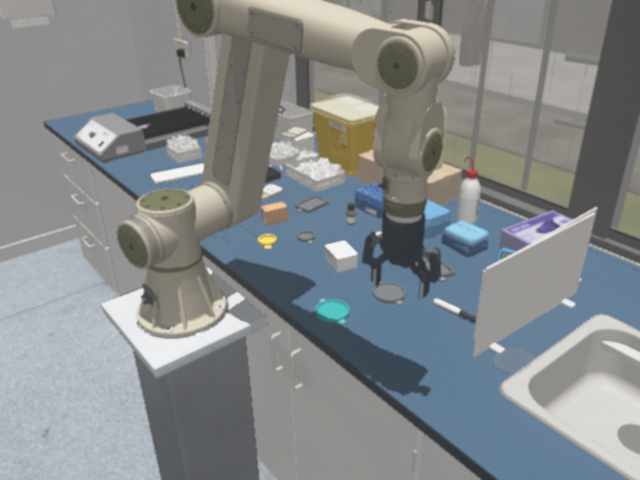

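The top view shows the small tray at (231,180), bottle (294,171), tape (348,176) and large tray (416,178). Below them are the small carton (231,233), bottle holder (289,232), large carton (354,235) and tape dish (424,237). The marker is at (481,214) and the counter at (168,199). In the scene view the turquoise dish is at (333,310), nearer the edge.

```bash
cat >h.py <<'E'
import numpy as np,cv2
from scipy.spatial.transform import Rotation as R
from workcell import env
def rot(q): return R.from_quat([q[1],q[2],q[3],q[0]])
def ray(c,uv,z):
    uv=np.atleast_2d(uv).astype(float)
    d=np.c_[(uv[:,0]-c['cx'])/c['fx'],-(uv[:,1]-c['cy'])/c['fy'],-np.ones(len(uv))]
    d=rot(c['orientation']).apply(d); o=np.array(c['position'])
    return o+d*((z-o[2])/d[:,2])[:,None]
def cloud(c,d):
    v,u=np.mgrid[:d.shape[0],:d.shape[1]]
    p=np.stack([(u-c['cx'])/c['fx']*d,-(v-c['cy'])/c['fy']*d,-d],-1)
    return rot(c['orientation']).apply(p.reshape(-1,3)).reshape(p.shape)+c['position']
def rect(P):
    (x,y),(w,h),a=cv2.minAreaRect(np.float32(P[:,:2]*1000))
    return [round(t,1) for t in(x,y,w,h,a)]
E
python3 - <<'E'
from h import *
p,d=env.read_camera("top"); c=env.camera_params("top"); P=cloud(c,d)
hsv=cv2.cvtColor(p,cv2.COLOR_BGR2HSV)
print("bench",hsv[205,300],P[200:215,310:325,2].mean(),P[200:215,310:325,2].std())
obj=dict(smalltray=(231,180,25,.012),bottle=(294,171,14,.066),tape=(348,176,18,.019),largetray=(416,178,28,.012),smallc=(231,233,20,.053),bh=(289,232,17,.012),largec=(354,235,22,.047),dish=(424,237,22,.009),marker=(481,214,26,.016),counter=(168,199,24,.016))
bench=hsv[205,300].astype(int)
for n,(u,v,r,h) in obj.items():
    s=np.s_[v-r:v+r,u-r:u+r]; H=hsv[s].astype(int)
    m=((H[...,1]<110)|(H[...,0]<80)|(H[...,0]>130)).astype(np.uint8)
    k,l,st,ce=cv2.connectedComponentsWithStats(m); i=1+st[1:,4].argmax(); m=l==i
    vv,uu=np.nonzero(m); z=P[s][m][:,2]
    print(n,st[i],"colour rect@top",rect(ray(c,np.c_[uu+u-r,vv+v-r],h)),"zmed",z.round(3).min(),np.median(z).round(3),z.max().round(3))
    t=m&(abs(P[s][...,2]-h)<.012); Q=P[s][t]
    if len(Q)>5: print("    depth-top",rect(Q),"mean",(Q.mean(0)*1000).round(1),len(Q))
cv2.imwrite("pics/crop.png",cv2.resize(p[145:285,140:510],None,fx=2.16,fy=2.16,interpolation=cv2.INTER_CUBIC))
E
```

```text
bench [104  85 144] -0.00010713357769926448 0.002980436976086818
smalltray [   0    0   50   50 2500] colour rect@top [613.6, 263.0, 147.1, 140.0, 1.5] zmed -0.011 0.002 1.556
    depth-top [616.2, 264.5, 148.8, 141.6, 1.5] mean [614.7 262.7   5.2] 1693
bottle [  0   0  28  28 784] colour rect@top [623.8, 81.3, 77.4, 74.4, 0.5] zmed -0.011 0.001 0.074
    depth-top [631.1, 80.5, 21.9, 20.9, 37.3] mean [630.2  80.1  65.4] 62
tape [   0    0   36   36 1296] colour rect@top [624.2, -69.1, 102.7, 99.4, 0.1] zmed -0.01 0.001 1.556
    depth-top [628.0, -67.4, 100.5, 92.0, 3.1] mean [624.8 -71.3  17.3] 298
largetray [   0    0   56   56 3136] colour rect@top [621.6, -262.5, 157.2, 164.9, 89.0] zmed -0.014 0.003 1.556
    depth-top [624.1, -264.1, 158.9, 166.4, 89.1] mean [ 623.  -264.8    5.2] 2187
smallc [   0    0   40   40 1600] colour rect@top [452.7, 250.5, 110.2, 106.4, 1.6] zmed -0.013 0.003 1.556
    depth-top [455.3, 248.6, 41.9, 76.2, 78.8] mean [454.1 248.4  52. ] 424
bh [   0    0   34   34 1156] colour rect@top [463.9, 96.0, 94.1, 92.4, 0.6] zmed -0.01 0.002 1.556
    depth-top [465.6, 96.6, 95.4, 93.5, 0.4] mean [464.2  95.6   4.9] 749
largec [   0    0   44   44 1936] colour rect@top [449.7, -83.7, 119.2, 117.7, 0.1] zmed -0.01 0.004 1.556
    depth-top [449.8, -86.9, 82.2, 63.9, 75.4] mean [448.9 -86.6  46.1] 690
dish [   0    0   44   44 1936] colour rect@top [451.9, -280.5, 120.5, 124.8, 88.8] zmed -0.012 0.002 1.556
    depth-top [454.4, -281.9, 122.5, 125.7, 88.5] mean [ 454.9 -282.7    3.2] 1657
marker [   0    0   52   52 2704] colour rect@top [516.7, -440.4, 143.4, 152.1, 87.8] zmed -0.012 0.001 1.556
    depth-top [518.9, -444.5, 147.6, 149.1, 0.2] mean [ 518.9 -441.4    8.6] 613
counter [   0    0   48   48 2304] colour rect@top [556.4, 437.4, 141.8, 133.0, 2.7] zmed -0.014 0.003 1.556
    depth-top [558.8, 440.1, 140.5, 134.2, 2.1] mean [554.8 436.6  12.4] 995
```

View pics/crop.png

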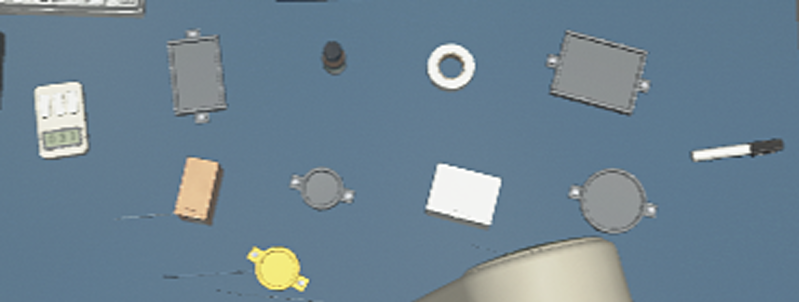

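The enlarged crop confirms which holder is which. The bench saturation is 85, so I'll re-segment with a tighter threshold.

```bash
python3 - <<'E'
from h import *
p,d=env.read_camera("top"); c=env.camera_params("top"); P=cloud(c,d)
p=cv2.GaussianBlur(p,(3,3),0)
hsv=cv2.cvtColor(p,cv2.COLOR_BGR2HSV)
obj=dict(smalltray=(231,180,25,.012,5),tape=(348,176,18,.019,0),largetray=(416,178,28,.012,5),bh=(289,232,17,.012,4),dish=(424,237,22,.009,5),marker=(481,214,26,.012,0),counter=(168,199,24,.016,0),bottle=(294,171,14,.066,0))
for n,(u,v,r,h,k) in obj.items():
    S=8;H=cv2.resize(hsv[v-r:v+r,u-r:u+r],None,fx=S,fy=S,interpolation=cv2.INTER_LINEAR).astype(int)
    m=((H[...,1]<52)|(H[...,2]<60)).astype(np.uint8)
    if k: m=cv2.morphologyEx(m,cv2.MORPH_CLOSE,np.ones((17,17)));m=cv2.morphologyEx(m,cv2.MORPH_OPEN,cv2.getStructuringElement(cv2.MORPH_ELLIPSE,(k*S,)*2))
    K,l,st,ce=cv2.connectedComponentsWithStats(m); i=1+st[1:,4].argmax(); m=l==i
    vv,uu=np.nonzero(m); Q=ray(c,np.c_[(uu+.5)/S-.5+u-r,(vv+.5)/S-.5+v-r],h)
    print(n,"rect@top",rect(Q),"mean",(Q.mean(0)*1000).round(1))
E
```

```text
smalltray rect@top [612.1, 262.0, 129.2, 69.5, 8.1] mean [612.8 262.1  12. ]
tape rect@top [623.1, -71.3, 63.9, 65.9, 90.0] mean [623.2 -71.   19. ]
largetray rect@top [619.4, -264.9, 138.8, 92.6, 74.9] mean [ 618.9 -265.3   12. ]
bh rect@top [462.3, 95.2, 77.1, 56.2, 43.1] mean [462.6  95.4  12. ]
dish rect@top [447.9, -279.1, 87.2, 89.1, 30.9] mean [ 448.4 -279.6    9. ]
marker rect@top [514.3, -441.4, 18.8, 121.2, 7.0] mean [ 514.7 -441.2   12. ]
counter rect@top [551.0, 435.5, 103.1, 67.9, 8.4] mean [550.9 435.5  16. ]
bottle rect@top [620.3, 79.6, 41.3, 30.2, 0.2] mean [619.8  79.2  66. ]
```

```bash
cat >>h.py <<'E'
def rel(x,y,z,yaw,s=None):
    "tool-frame shift (mm) and turn about tool z (deg) from measured pose to tool-down pose at x,y,z (m), yaw (deg)"
    s=s or env.get_state(); A=rot(s['orientation'])
    B=R.from_matrix(np.array([[1,0,0],[0,-1,0],[0,0,-1.]])); B=R.from_euler('z',yaw,degrees=True)*B
    print("t",round(s['clock'],2),"shift",(A.inv().apply(np.array([x,y,z])-s['tcp_pos'])*1000).round(1),"turn",(A.inv()*B).as_rotvec(degrees=True).round(2))
E
python3 - <<'E'
from h import *
rel(.449,-.087,.2,75.4)
E
```

```text
t 0.2 shift [ 384.2 -326.6   31.2] turn [-5.000e-02 -4.000e-02 -5.352e+01]
```

```bash
python3 -m creep '[[25,-21,3,0,0,-4],[60,-51,6,0,0,-11],[96,-82,10,0,0,-19],[132,-112,14,0,0,-27],[168,-143,18,0,0,-35],[204,-173,22,0,0,-43],[232,-197,26,0,0,-50],[246,-209,31,0,0,-53.5]]' 0.085 40 | head -c 1500; echo "(units: shift given in m?)"
```

```text
clock: 1.0
tcp_pos: [0.4007, -0.1792, 0.1978]
orientation: [0.0, 0.79, 0.613, 0.0]
wrist_force: [1.3, -0.9, -0.3]
finger_gap: 0.085
(units: shift given in m?)
```

I typed millimetres where the rows take metres. The per-row limit kept that move bounded and on its line, and I'll use metres from here on.

```bash
python3 - <<'E'
from h import *
s=env.get_state(); print(s['tcp_pos'],s['joint_pos'].round(2),np.abs(s['qvel']).max())
rel(.449,-.087,.2,75.4)
E
```

```text
[ 0.40066618 -0.17924714  0.1977607 ] [-0.6   0.06 -0.35  1.16 -0.    1.22] 1.1385641766142138
t 1.0 shift [101.4  23.8  -2.3] turn [0.04 0.02 0.17]
```

```bash
python3 -m creep '[[0.035,0.008,-0.001,0,0,0],[0.065,0.015,-0.002,0,0,0],[0.088,0.021,-0.002,0,0,0],[0.101,0.024,-0.002,0,0,0],[0.101,0.024,-0.002,0,0,0],[0.101,0.024,-0.002,0,0,0],[0.101,0.024,-0.002,0,0,0],[0.101,0.024,-0.002,0,0,0]]'; python3 - <<'E'
from h import *
c=env.camera_params("wrist"); p,d=env.read_camera("wrist"); cv2.imwrite("pics/w1.png",p)
print(c); rel(.449,-.087,.2,75.4)
P=cloud(c,d); Z=P[...,2]; m=(abs(Z-.047)<.006)&(d>0)
m=cv2.morphologyEx(m.astype(np.uint8),cv2.MORPH_OPEN,np.ones((5,5)))
K,l,st,ce=cv2.connectedComponentsWithStats(m); i=1+st[1:,4].argmax(); print(st[i]); vv,uu=np.nonzero(l==i)
print(rect(ray(c,np.c_[uu,vv],.047)))
E
```

```text
clock: 1.8
tcp_pos: [0.4485, -0.0903, 0.1997]
orientation: [0.0, 0.792, 0.611, -0.0]
wrist_force: [-0.0, -0.7, -0.1]
finger_gap: 0.085
{'fx': 386.41734100835697, 'fy': 386.41734100835697, 'cx': 313.8969057053624, 'cy': 239.57491472922553, 'position': array([ 0.46497565, -0.02672526,  0.34231515]), 'orientation': array([ 0.9831391 , -0.1296553 ,  0.01732569, -0.12777652])}
t 1.85 shift [ 3.2 -0.4 -0.2] turn [ 0.    0.01 -0.12]
[ 273  163   82  104 8113]
[449.1, -85.0, 81.7, 61.6, 75.4]
```

View pics/w1.png

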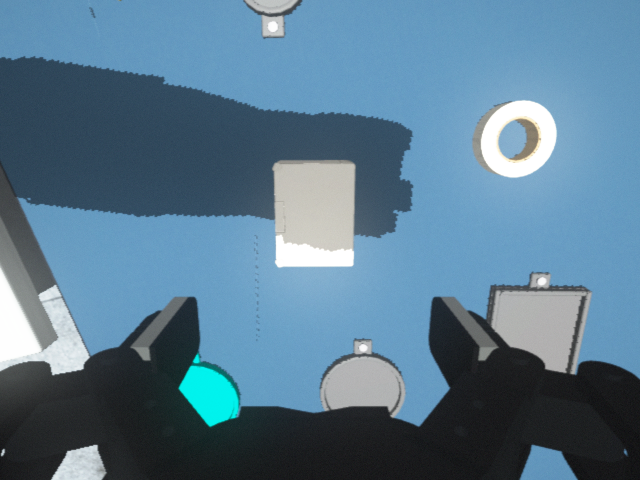

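The wrist view shows the large carton at (314,213), squarely between the jaws. It puts the centre at (449,-85) mm and the angle at 75.4°, in agreement with the top camera.

```bash
python3 -m creep '[[0.002,0,0.025,0,0,0],[0.004,0,0.06,0,0,0],[0.004,0,0.1,0,0,0],[0.004,0,0.135,0,0,0],[0.004,0,0.16,0,0,0],[0.004,0,0.175,0,0,0],[0.004,0,0.18,0,0,0],[0.004,0,0.18,0,0,0]]' && python3 -m creep '[[0,0,0,0,0,0],[0,0,0,0,0,0],[0,0,0,0,0,0],[0,0,0,0,0,0],[0,0,0,0,0,0],[0,0,0,0,0,0],[0,0,0,0,0,0],[0,0,0,0,0,0]]' 0.05 40; python3 - <<'E'
from h import *
rel(.619,-.265,.12,75)
E
```

```text
clock: 2.65
tcp_pos: [0.4494, -0.0858, 0.0194]
orientation: [-0.001, 0.792, 0.611, -0.0]
wrist_force: [-0.9, 0.1, 0.3]
finger_gap: 0.0853
clock: 3.45
tcp_pos: [0.451, -0.0861, 0.021]
orientation: [0.001, 0.791, 0.611, 0.001]
wrist_force: [-0.7, 0.2, 5.5]
finger_gap: 0.0615
t 3.45 shift [-130.8  208.   -98.3] turn [0.16 0.04 0.38]
```

```bash
python3 -m creep '[[0,0,-0.03,0,0,0],[0,0,-0.065,0,0,0],[-0.01,0.015,-0.098,0,0,0],[-0.03,0.048,-0.098,0,0,0],[-0.054,0.085,-0.098,0,0,0],[-0.077,0.123,-0.098,0,0,0],[-0.1,0.16,-0.098,0,0,0],[-0.118,0.188,-0.098,0,0,0]]' && python3 -m creep '[[-0.01,0.014,0,0,0,0],[-0.013,0.02,0,0,0,0.4],[-0.013,0.02,0,0,0,0.4],[-0.013,0.02,0,0,0,0.4],[-0.013,0.02,0,0,0,0.4],[-0.013,0.02,0,0,0,0.4],[-0.013,0.02,0,0,0,0.4],[-0.013,0.02,0,0,0,0.4]]'; python3 - <<'E'
from h import *
rel(.619,-.265,.12,75)
c=env.camera_params("wrist"); p,d=env.read_camera("wrist"); cv2.imwrite("pics/w2.png",p)
E
```

```text
clock: 4.25
tcp_pos: [0.6036, -0.2491, 0.1178]
orientation: [0.001, 0.792, 0.611, 0.0]
wrist_force: [0.1, 0.9, -0.1]
finger_gap: 0.0615
clock: 5.05
tcp_pos: [0.618, -0.2645, 0.1181]
orientation: [0.0, 0.793, 0.609, 0.0]
wrist_force: [0.3, -0.4, -0.6]
finger_gap: 0.0612
t 5.05 shift [-0.2  1.1 -1.9] turn [ 0.02  0.01 -0.01]
```

View pics/w2.png

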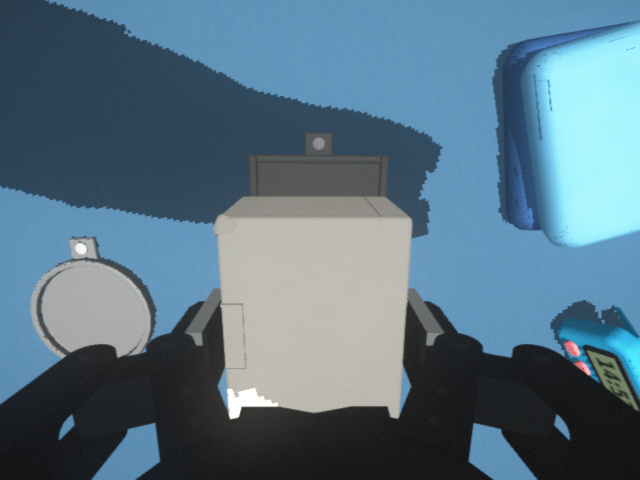

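The carton hangs level over the tray. The tray's far rim runs from (250,156) to (388,156), so I'll check its centre from these corners.

```bash
python3 - <<'E'
from h import *
c=env.camera_params("wrist")
Q=ray(c,[[250,156],[388,156]],.012)[:,:2]*1000; print(Q.round(1),np.linalg.norm(Q[1]-Q[0]))
a=Q[1]-Q[0]; a/=np.linalg.norm(a); n=np.array([a[1],-a[0]]); 
for s in(1,-1): print((Q.mean(0)+s*55*n).round(1),np.degrees(np.arctan2(a[1],a[0])))
d=rel(.619,-.265,.02,75)
E
```

```text
[[ 592.6 -202.4]
 [ 676.4 -225. ]] 86.88131744125137
[ 620.2 -266.8] -15.104075502198121
[ 648.8 -160.6] -15.104075502198121
t 5.1 shift [-0.1  1.1 98. ] turn [ 0.01  0.01 -0.01]
```

```bash
python3 -m creep '[[-0.001,0.001,0.02,0,0,0],[-0.002,0.002,0.05,0,0,0],[-0.002,0.002,0.072,0,0,0],[-0.002,0.002,0.083,0,0,0],[-0.002,0.002,0.09,0,0,0],[-0.002,0.002,0.0925,0,0,0],[-0.002,0.002,0.0925,0,0,0],[-0.002,0.002,0.0925,0,0,0]]' && python3 -m creep '[[0,0,0,0,0,0],[0,0,0,0,0,0],[0,0,0,0,0,0],[0,0,0,0,0,0],[0,0,-0.02,0,0,0],[0,0,-0.06,0,0,0],[0,0,-0.1,0,0,0],[0,0,-0.14,0,0,0]]' 0.085; python3 - <<'E'
from h import *
rel(.624,-.071,.165,75)
E
```

```text
clock: 5.9
tcp_pos: [0.6203, -0.2677, 0.0264]
orientation: [0.001, 0.793, 0.609, 0.0]
wrist_force: [-0.4, 0.9, -1.0]
finger_gap: 0.0614
clock: 6.7
tcp_pos: [0.6192, -0.2671, 0.1666]
orientation: [-0.0, 0.793, 0.609, -0.0]
wrist_force: [1.2, 0.8, -0.4]
finger_gap: 0.0848
t 6.7 shift [190.6 -46.2   1.6] turn [-0.02 -0.   -0.02]
```

```bash
python3 -m creep '[[0.02,-0.005,0,0,0,0],[0.055,-0.013,0,0,0,0],[0.095,-0.023,0,0,0,0],[0.13,-0.032,0,0,0,0],[0.16,-0.039,0,0,0,0],[0.182,-0.044,0.001,0,0,0],[0.19,-0.046,0.001,0,0,0],[0.19,-0.046,0.001,0,0,0]]'; python3 - <<'E'
from h import *
c=env.camera_params("wrist"); p,d=env.read_camera("wrist"); cv2.imwrite("pics/w3.png",p)
hsv=cv2.cvtColor(p,cv2.COLOR_BGR2HSV); Z=cloud(c,d)[...,2]
m=((abs(Z-.019)<.005)&(d>0)&(hsv[...,1]<90)).astype(np.uint8)
K,l,st,ce=cv2.connectedComponentsWithStats(m)
for i in 1+np.argsort(-st[1:,4])[:3]:
    vv,uu=np.nonzero(l==i); Q=ray(c,np.c_[uu,vv],.019); (x,y),r=cv2.minEnclosingCircle(np.float32(Q[:,:2]*1000)); print(st[i],x,y,r,rect(Q))
rel(.624,-.071,.165,75)
E
```

```text
clock: 7.5
tcp_pos: [0.6241, -0.0706, 0.1639]
orientation: [-0.0, 0.793, 0.609, -0.0]
wrist_force: [-0.3, 0.1, 0.1]
finger_gap: 0.0853
[ 276  186   78   77 3397] 623.7825317382812 -70.81334686279297 30.19605255126953 [623.8, -70.6, 59.4, 59.0, 75.0]
[332 390  73  15 549] 628.6967163085938 -230.45535278320312 31.446393966674805 [629.2, -228.0, 12.8, 62.5, 79.8]
[462 202  11  65 291] 734.9951171875 -108.2496337890625 26.13044548034668 [735.4, -108.3, 52.2, 4.1, 85.7]
t 7.55 shift [ 0.7 -0.4 -1. ] turn [-0.01  0.03  0.02]
```

View pics/w3.png

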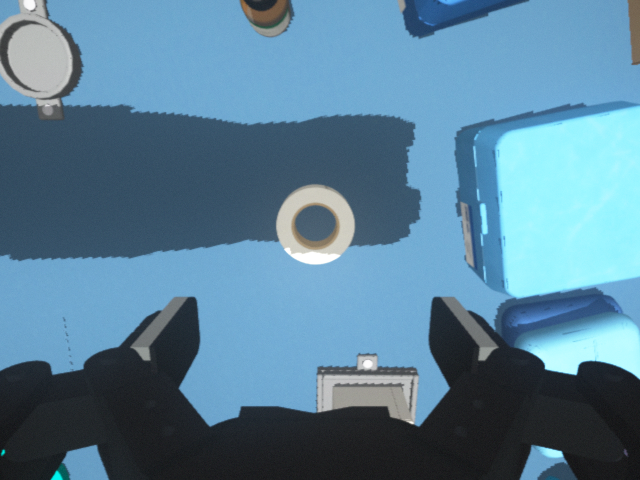

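The tape is at (315,225), centred between the jaws, with the blue boxes clear to the right. Next I'll go down and grip.

```bash
python3 -m creep '[[0,0,0.025,0,0,0],[0,0,0.06,0,0,0],[0,0,0.1,0,0,0],[0,0,0.13,0,0,0],[0,0,0.148,0,0,0],[0,0,0.157,0,0,0],[0,0,0.16,0,0,0],[0,0,0.16,0,0,0]]' && python3 -m creep '[[0,0,0,0,0,0],[0,0,0,0,0,0],[0,0,0,0,0,0],[0,0,0,0,0,0],[0,0,0,0,0,0],[0,0,0,0,0,0],[0,0,0,0,0,0],[0,0,0,0,0,0]]' 0.05 30; python3 - <<'E'
from h import *
rel(.448,-.2795,.1,75)
E
```

```text
clock: 8.35
tcp_pos: [0.6247, -0.0727, 0.0046]
orientation: [0.0, 0.794, 0.608, 0.0]
wrist_force: [0.4, -0.3, 1.1]
finger_gap: 0.0851
clock: 9.15
tcp_pos: [0.6255, -0.0722, 0.006]
orientation: [0.001, 0.793, 0.609, 0.001]
wrist_force: [-1.0, 0.3, 6.6]
finger_gap: 0.0584
t 9.15 shift [-246.2 -117.4  -94.2] turn [ 0.17  0.02 -0.02]
```

```bash
python3 -m creep '[[0,0,-0.025,0,0,0],[0,0,-0.06,0,0,0],[-0.01,-0.005,-0.094,0,0,0],[-0.04,-0.019,-0.094,0,0,0],[-0.08,-0.038,-0.094,0,0,0],[-0.12,-0.057,-0.094,0,0,0],[-0.16,-0.076,-0.094,0,0,0],[-0.2,-0.095,-0.094,0,0,0]]' && python3 -m creep '[[-0.03,-0.014,0,0,0,0],[-0.043,-0.02,0,0,0,0],[-0.046,-0.022,0,0,0,0],[-0.046,-0.022,0,0,0,0],[-0.046,-0.022,0,0,0,0],[-0.046,-0.022,0,0,0,0],[-0.046,-0.022,0,0,0,0],[-0.046,-0.022,0,0,0,0]]'; python3 - <<'E'
from h import *
rel(.448,-.2795,.009,75)
c=env.camera_params("wrist"); p,d=env.read_camera("wrist"); cv2.imwrite("pics/w4.png",p)
E
```

```text
clock: 9.95
tcp_pos: [0.4797, -0.2413, 0.0987]
orientation: [0.001, 0.793, 0.609, 0.0]
wrist_force: [0.1, -0.0, 0.6]
finger_gap: 0.0584
clock: 10.75
tcp_pos: [0.448, -0.2785, 0.0982]
orientation: [-0.0, 0.793, 0.609, -0.0]
wrist_force: [0.7, -0.2, 0.1]
finger_gap: 0.0583
t 10.75 shift [-1.   0.3 89.2] turn [-0.   -0.    0.05]
```

View pics/w4.png

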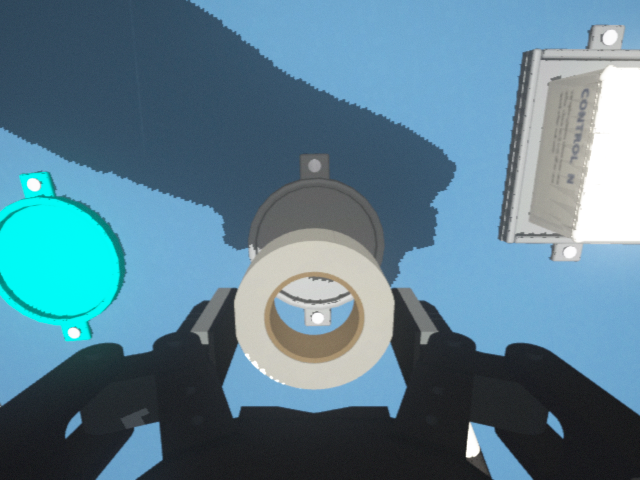

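The tape is held over the grey dish. The dish's ear screws at (315,166) and (317,317) give its centre, and the turquoise one is off to the left at (55,260).

```bash
python3 - <<'E'
from h import *
c=env.camera_params("wrist"); Q=ray(c,[[315,166],[317,317]],.004); print((Q*1000).round(1),(Q.mean(0)*1000).round(1))
print("tape",(ray(c,[[314.5,313]],.0982-.006+.019)*1000).round(1))
x,y=Q.mean(0)[:2]; rel(x,y,.0105,75)
E
```

```text
[[ 460.5 -232.2    4. ]
 [ 435.9 -328.9    4. ]] [ 448.2 -280.5    4. ]
tape [[ 448.4 -275.6  111.2]]
t 10.8 shift [-1.8  0.8 87.7] turn [-0.    0.    0.03]
```

```bash
python3 -m creep '[[-0.001,0.001,0.02,0,0,0],[-0.003,0.001,0.045,0,0,0],[-0.003,0.001,0.065,0,0,0],[-0.003,0.001,0.077,0,0,0],[-0.003,0.001,0.084,0,0,0],[-0.003,0.001,0.0875,0,0,0],[-0.003,0.001,0.0875,0,0,0],[-0.003,0.001,0.0875,0,0,0]]' && python3 -m creep '[[0,0,0,0,0,0],[0,0,0,0,0,0],[0,0,0,0,0,0],[0,0,0,0,0,0],[0,0,-0.02,0,0,0],[0,0,-0.06,0,0,0],[0,0,-0.1,0,0,0],[0,0,-0.14,0,0,0]]' 0.085; python3 - <<'E'
from h import *
rel(.630,.080,.19,75)
E
```

```text
clock: 11.6
tcp_pos: [0.4483, -0.2827, 0.0115]
orientation: [0.001, 0.793, 0.609, 0.0]
wrist_force: [0.1, -0.6, -0.3]
finger_gap: 0.0584
clock: 12.4
tcp_pos: [0.4474, -0.282, 0.1521]
orientation: [-0.0, 0.793, 0.609, -0.0]
wrist_force: [0.2, -0.7, 0.3]
finger_gap: 0.0851
t 12.4 shift [396.9  82.5 -37.8] turn [-0.02 -0.01 -0.02]
```

```bash
python3 -m creep '[[0.02,0.004,-0.01,0,0,0],[0.06,0.012,-0.02,0,0,0],[0.105,0.022,-0.038,0,0,0],[0.15,0.031,-0.038,0,0,0],[0.195,0.041,-0.038,0,0,0],[0.24,0.05,-0.038,0,0,0],[0.285,0.059,-0.038,0,0,0],[0.33,0.068,-0.038,0,0,0]]' && python3 -m creep '[[0.035,0.008,0,0,0,-8],[0.057,0.013,0,0,0,-16],[0.067,0.015,0,0,0,-24],[0.067,0.015,0,0,0,-32],[0.067,0.015,0,0,0,-40],[0.067,0.015,0,0,0,-48],[0.067,0.015,0,0,0,-56],[0.067,0.015,0,0,0,-64]]' && python3 -m creep '[[0,0,0,0,0,-8],[0,0,0,0,0,-16],[0,0,0,0,0,-23],[0,0,0,0,0,-26],[0,0,0,0,0,-26],[0,0,0,0,0,-26],[0,0,0,0,0,-26],[0,0,0,0,0,-26]]' ; python3 - <<'E'
from h import *
c=env.camera_params("wrist"); p,d=env.read_camera("wrist"); cv2.imwrite("pics/w5.png",p)
Z=cloud(c,d)[...,2]
m=((abs(Z-.066)<.006)&(d>0)).astype(np.uint8)
K,l,st,ce=cv2.connectedComponentsWithStats(m)
for i in 1+np.argsort(-st[1:,4])[:4]:
    vv,uu=np.nonzero(l==i); Q=ray(c,np.c_[uu,vv],.066); print(st[i],rect(Q))
rel(.630,.080,.19,165)
E
```

```text
clock: 13.2
tcp_pos: [0.5995, 0.0207, 0.1888]
orientation: [0.0, 0.793, 0.609, 0.0]
wrist_force: [0.2, -1.1, -0.2]
finger_gap: 0.0848
clock: 14.0
tcp_pos: [0.6307, 0.0797, 0.1886]
orientation: [-0.0, 0.348, 0.938, -0.0]
wrist_force: [0.2, -0.7, 0.1]
finger_gap: 0.0851
clock: 14.8
tcp_pos: [0.6308, 0.0797, 0.1887]
orientation: [-0.0, 0.131, 0.991, -0.0]
wrist_force: [0.5, -0.8, -0.4]
finger_gap: 0.0849
[ 302  317  148  106 9899] [761.1, 96.6, 88.1, 104.0, 3.1]
[300 215  33  33 814] [630.6, 81.2, 22.4, 23.1, 56.4]
[189 397  36  30 576] [750.2, -39.8, 29.4, 19.7, 16.3]
[522 451  44  23 527] [871.7, 213.1, 15.7, 36.2, 0.8]
t 14.85 shift [ 0.8  0.1 -1.3] turn [-0.    0.   -0.05]
```

View pics/w5.png

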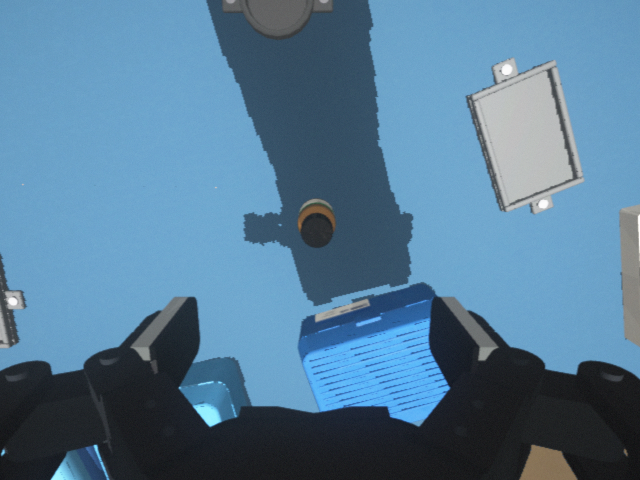

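The bottle cap is at (316,230), centred between the jaws, with the blue box behind it. The small tray at (525,137) has its ear screws at about (507,69) and (543,204).

```bash
python3 -m creep '[[0,0.001,0.025,0,0,0],[0,0.001,0.06,0,0,0],[0,0.001,0.1,0,0,0],[0,0.001,0.135,0,0,0],[0,0.001,0.157,0,0,0],[0,0.001,0.169,0,0,0],[0,0.001,0.1725,0,0,0],[0,0.001,0.1725,0,0,0]]' && python3 -m creep '[[0,0,0,0,0,0],[0,0,0,0,0,0],[0,0,0,0,0,0],[0,0,0,0,0,0],[0,0,0,0,0,0],[0,0,0,0,0,0],[0,0,0,0,0,0],[0,0,0,0,0,0]]' 0.02 25; python3 - <<'E'
from h import *
rel(.4625,.0953,.12,165)
E
```

```text
clock: 15.65
tcp_pos: [0.6315, 0.0806, 0.0166]
orientation: [0.0, 0.131, 0.991, -0.0]
wrist_force: [0.2, 0.2, 0.2]
finger_gap: 0.0851
clock: 16.45
tcp_pos: [0.6316, 0.0807, 0.0171]
orientation: [0.001, 0.131, 0.991, 0.0]
wrist_force: [-1.2, -0.1, 6.0]
finger_gap: 0.0295
t 16.45 shift [ 167.   -29.7 -103.1] turn [ 0.02  0.08 -0.02]
```

```bash
python3 -m creep '[[0,0,-0.02,0,0,0],[0,0,-0.05,0,0,0],[0,0,-0.085,0,0,0],[0.015,-0.003,-0.103,0,0,0],[0.045,-0.008,-0.103,0,0,0],[0.08,-0.014,-0.103,0,0,0],[0.11,-0.02,-0.103,0,0,0],[0.135,-0.024,-0.103,0,0,0]]' && python3 -m creep '[[0.018,-0.003,0,0,0,0],[0.028,-0.005,0,0,0,0],[0.032,-0.006,0,0,0,0],[0.032,-0.006,0,0,0,0],[0.032,-0.006,0,0,0,0],[0.032,-0.006,0,0,0,0],[0.032,-0.006,0,0,0,0],[0.032,-0.006,0,0,0,0]]'; python3 - <<'E'
from h import *
rel(.4625,.0953,.021,165)
c=env.camera_params("wrist"); p,d=env.read_camera("wrist"); cv2.imwrite("pics/w6.png",p)
E
```

```text
clock: 17.25
tcp_pos: [0.4921, 0.0925, 0.1187]
orientation: [-0.001, 0.131, 0.991, -0.0]
wrist_force: [0.1, -1.1, -1.1]
finger_gap: 0.0292
clock: 18.05
tcp_pos: [0.4623, 0.0949, 0.1191]
orientation: [-0.0, 0.131, 0.991, -0.0]
wrist_force: [0.2, -0.4, -0.9]
finger_gap: 0.0291
t 18.05 shift [-0.1  0.5 98.1] turn [-0.01 -0.01 -0.04]
```

View pics/w6.png

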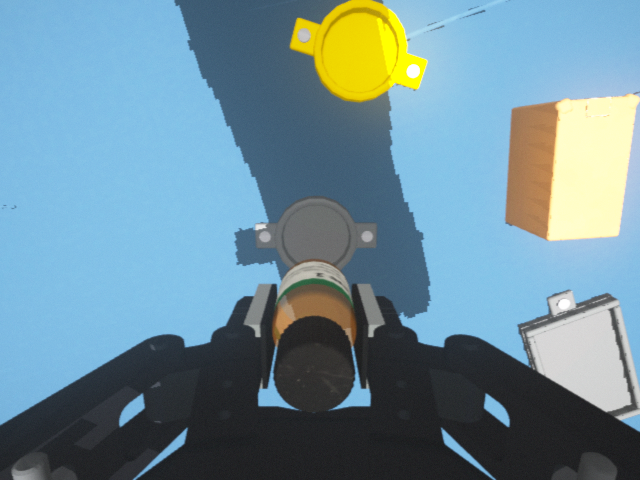

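The upright bottle hangs just behind the grey bottle holder. The holder's ear screws are at (265,237) and (367,236).

```bash
python3 - <<'E'
from h import *
c=env.camera_params("wrist"); Q=ray(c,[[265,237],[367,236]],.004); print((Q*1000).round(1),(Q.mean(0)*1000).round(1))
x,y=Q.mean(0)[:2]; rel(x,y,.0215,165)
E
```

```text
[[454.8  62.1   4. ]
 [472.4 130.1   4. ]] [463.6  96.1   4. ]
t 18.1 shift [-1.   1.5 97.6] turn [-0.01 -0.01 -0.03]
```

```bash
python3 -m creep '[[-0.001,0.001,0.02,0,0,0],[-0.001,0.001,0.045,0,0,0],[-0.001,0.001,0.068,0,0,0],[-0.001,0.001,0.084,0,0,0],[-0.001,0.001,0.093,0,0,0],[-0.001,0.001,0.0972,0,0,0],[-0.001,0.001,0.0972,0,0,0],[-0.001,0.001,0.0972,0,0,0]]' && python3 -m creep '[[0,0,0,0,0,0],[0,0,0,0,0,0],[0,0,0,0,0,0],[0,0,0,0,0,0],[0,0,0,0,0,0],[0,0,-0.02,0,0,0],[0,0,-0.05,0,0,0],[0,0,-0.09,0,0,0]]' 0.06; python3 - <<'E'
from h import *
rel(.455,.2486,.19,168.8)
E
```

```text
clock: 18.9
tcp_pos: [0.4639, 0.0957, 0.0227]
orientation: [0.001, 0.131, 0.991, 0.0]
wrist_force: [0.7, 0.4, 0.4]
finger_gap: 0.0295
clock: 19.7
tcp_pos: [0.4616, 0.0956, 0.1116]
orientation: [-0.002, 0.131, 0.991, -0.0]
wrist_force: [-0.0, 0.7, -0.0]
finger_gap: 0.0601
t 19.7 shift [ 46.3 146.  -78.4] turn [-0.06 -0.21 -3.83]
```

```bash
python3 -m creep '[[0,0.005,-0.03,0,0,0],[0.01,0.03,-0.06,0,0,-1],[0.02,0.065,-0.078,0,0,-3],[0.032,0.1,-0.078,0,0,-3.8],[0.041,0.128,-0.078,0,0,-3.8],[0.046,0.143,-0.078,0,0,-3.8],[0.046,0.146,-0.078,0,0,-3.8],[0.046,0.146,-0.078,0,0,-3.8]]' 0.085; python3 - <<'E'
from h import *
c=env.camera_params("wrist"); p,d=env.read_camera("wrist"); cv2.imwrite("pics/w7.png",p)
Z=cloud(c,d)[...,2]
m=((abs(Z-.053)<.006)&(d>0)).astype(np.uint8)
K,l,st,ce=cv2.connectedComponentsWithStats(m)
for i in 1+np.argsort(-st[1:,4])[:3]:
    vv,uu=np.nonzero(l==i); Q=ray(c,np.c_[uu,vv],.053); print(st[i],rect(Q))
rel(.455,.2486,.02,168.8)
E
```

```text
clock: 20.5
tcp_pos: [0.4565, 0.2487, 0.1898]
orientation: [-0.0, 0.097, 0.995, -0.0]
wrist_force: [0.6, 0.2, -0.9]
finger_gap: 0.085
[ 287  173   58  100 5302] [454.0, 250.4, 40.9, 75.0, 78.8]
[110 256  29  32 277] [460.9, 102.7, 23.7, 16.5, 17.6]
[545 455  32  25 240] [716.4, 418.8, 33.4, 18.9, 22.8]
t 20.55 shift [  1.5   0.3 169.8] turn [-0.04 -0.02 -0.02]
```

View pics/w7.png

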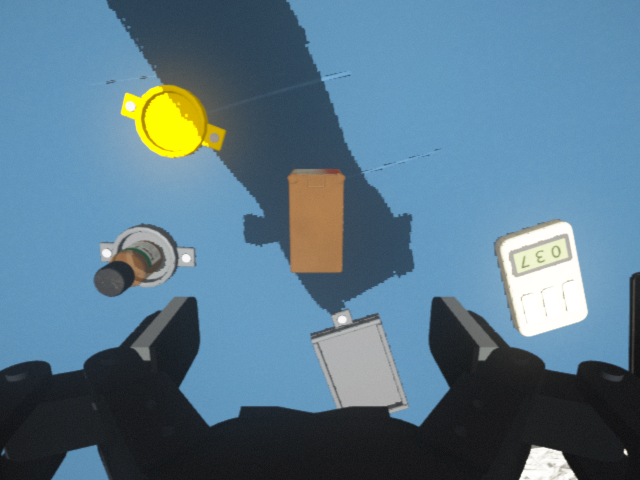

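The small carton is at (316,222), centred between the jaws. The bottle stands upright in its grey holder at (140,255). The counter at (540,280) is well clear of the right finger.

```bash
python3 -m creep '[[0.002,0.001,0.025,0,0,0],[0.003,0.001,0.06,0,0,0],[0.003,0.001,0.1,0,0,0],[0.003,0.001,0.13,0,0,0],[0.003,0.001,0.153,0,0,0],[0.003,0.001,0.166,0,0,0],[0.003,0.001,0.17,0,0,0],[0.003,0.001,0.17,0,0,0]]' && python3 -m creep '[[0,0,0,0,0,0],[0,0,0,0,0,0],[0,0,0,0,0,0],[0,0,0,0,0,0],[0,0,0,0,0,0],[0,0,0,0,0,0],[0,0,0,0,0,0],[0,0,0,0,0,0]]' 0.03 40; python3 - <<'E'
from h import *
rel(.612,.262,.125,188)
E
```

```text
clock: 21.35
tcp_pos: [0.4537, 0.2491, 0.0197]
orientation: [-0.0, 0.099, 0.995, -0.0]
wrist_force: [-0.3, -0.0, 0.4]
finger_gap: 0.0848
clock: 22.15
tcp_pos: [0.4547, 0.2505, 0.0209]
orientation: [0.001, 0.098, 0.995, 0.0]
wrist_force: [0.3, 0.9, 6.2]
finger_gap: 0.0393
t 22.15 shift [-152.3   42.  -103.8] turn [  0.03   0.1  -19.22]
```

```bash
python3 -m creep '[[0,0,-0.02,0,0,0],[0,0,-0.055,0,0,0],[0,0,-0.09,0,0,-3],[-0.02,0.005,-0.104,0,0,-8],[-0.05,0.014,-0.104,0,0,-13],[-0.085,0.023,-0.104,0,0,-17],[-0.115,0.032,-0.104,0,0,-19.2],[-0.138,0.038,-0.104,0,0,-19.2]]' && python3 -m creep '[[-0.008,0.001,0,0,0,0],[-0.014,0,0,0,0,0],[-0.015,0,0,0,0,0],[-0.015,0,0,0,0,0],[-0.015,0,0,0,0,0],[-0.015,0,0,0,0,0],[-0.015,0,0,0,0,0],[-0.015,0,0,0,0,0]]'; python3 - <<'E'
from h import *
rel(.612,.262,.026,188)
c=env.camera_params("wrist"); p,d=env.read_camera("wrist"); cv2.imwrite("pics/w8.png",p)
E
```

```text
clock: 22.95
tcp_pos: [0.5981, 0.2606, 0.1233]
orientation: [-0.0, -0.07, 0.998, -0.0]
wrist_force: [-0.4, -0.2, -1.1]
finger_gap: 0.0395
clock: 23.75
tcp_pos: [0.6113, 0.2627, 0.1242]
orientation: [0.0, -0.07, 0.998, -0.0]
wrist_force: [0.4, -0.3, -1.3]
finger_gap: 0.0395
t 23.75 shift [-0.6 -0.8 98.2] turn [-0.    0.01 -0.02]
```

View pics/w8.png

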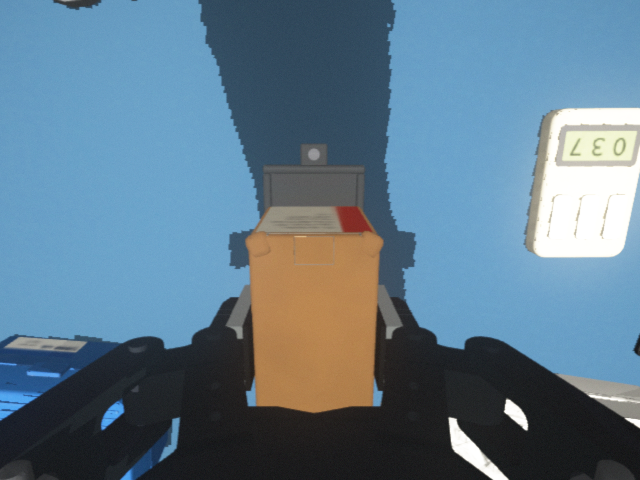

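The carton is held square to the small tray, whose near rim runs from (264,167) to (363,167) with the ear screw at (314,154).

```bash
python3 - <<'E'
from h import *
c=env.camera_params("wrist"); Q=ray(c,[[264,167],[363,167]],.012)[:,:2]*1000; a=Q[1]-Q[0]; print(Q.round(1),np.linalg.norm(a)); a/=np.linalg.norm(a)
n=np.array([-a[1],a[0]]); n*=np.sign(n[0]); C=Q.mean(0)+50.5*n; print(C,np.degrees(np.arctan2(n[1],n[0])))
rel(C[0]/1000,C[1]/1000,.0255,188)
E
```

```text
[[570.  224.5]
 [561.2 288.2]] 64.3358800810288
[615.59931295 263.26959963] 7.890567790315989
t 23.8 shift [-4.2  0.  98.7] turn [-0.    0.01 -0.02]
```

```bash
python3 -m creep '[[-0.001,0,0.02,0,0,0],[-0.002,0,0.05,0,0,0],[-0.002,0,0.075,0,0,0],[-0.002,0,0.088,0,0,0],[-0.002,0,0.095,0,0,0],[-0.002,0,0.0985,0,0,0],[-0.002,0,0.0985,0,0,0],[-0.002,0,0.0985,0,0,0]]' && python3 -m creep '[[0,0,0,0,0,0],[0,0,0,0,0,0],[0,0,0,0,0,0],[0,0,0,0,0,0],[0,0,0,0,0,0],[0,0,-0.03,0,0,0],[0,0,-0.07,0,0,0],[0,0,-0.11,0,0,0]]' 0.07 && python3 -m creep '[[0.03,0.02,-0.03,0,0,0],[0.07,0.04,-0.07,0,0,0],[0.11,0.06,-0.11,0,0,0],[0.14,0.07,-0.14,0,0,0],[0.16,0.08,-0.15,0,0,0],[0.16,0.08,-0.15,0,0,0],[0.16,0.08,-0.15,0,0,0],[0.16,0.08,-0.15,0,0,0]]'; python3 - <<'E'
from h import *
p,d=env.read_camera("top"); cv2.imwrite("pics/top1.png",cv2.resize(p[140:290,140:510],None,fx=2.16,fy=2.16,interpolation=cv2.INTER_CUBIC))
c=env.camera_params("top"); P=cloud(c,d)
for n,(x,y,h,r) in dict(large=(.6197,-.266,.051,.06),tape=(.448,-.280,.023,.04),bottle=(.4635,.0958,.070,.03),small=(.6135,.2625,.057,.05),marker=(.5147,-.4412,.014,.07),counter=(.551,.4355,.016,.06)).items():
    m=(np.hypot(P[...,0]-x,P[...,1]-y)<r)&(abs(P[...,2]-h)<.007)
    print(n,m.sum(),rect(P[m]) if m.sum()>3 else "", "zmed",np.median(P[m][:,2]).round(4))
E
```

```text
clock: 24.6
tcp_pos: [0.6146, 0.2633, 0.0268]
orientation: [0.001, -0.07, 0.998, 0.0]
wrist_force: [-0.1, 0.4, -1.3]
finger_gap: 0.0395
clock: 25.4
tcp_pos: [0.6128, 0.2627, 0.136]
orientation: [-0.001, -0.07, 0.998, -0.0]
wrist_force: [0.8, -0.7, 0.4]
finger_gap: 0.0702
clock: 26.2
tcp_pos: [0.4443, 0.3197, 0.2845]
orientation: [-0.0, -0.069, 0.998, -0.0]
wrist_force: [0.8, -0.6, 0.3]
finger_gap: 0.07
large 641 [620.1, -268.3, 82.9, 64.1, 75.7] zmed 0.0514
tape 268 [444.1, -284.6, 68.3, 60.3, 21.7] zmed 0.0228
bottle 54 [463.2, 93.7, 20.9, 21.2, 75.7] zmed 0.0694
small 385 [614.9, 261.9, 78.0, 40.9, 8.7] zmed 0.057
marker 255 [514.3, -436.0, 112.4, 127.2, 57.2] zmed 0.012
counter 6 [600.7, 415.5, 13.2, 4.2, 23.8] zmed 0.0166
```

View pics/top1.png

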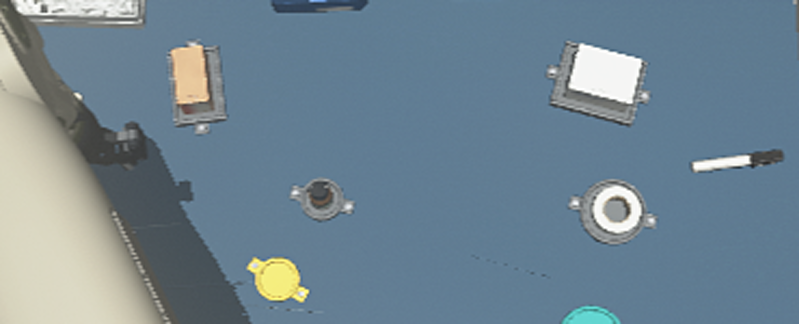

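The top view shows all four things seated in their holders, with the yellow and turquoise look-alikes and the marker untouched. The top heights match the pocket-floor values, so I'm handing in.

```bash
python3 -c "
from workcell import env
env.hand_in(); print(env.get_state()['clock'])"
```

```text
the job is handed in; nothing more can be done
the job is handed in; nothing more can be done
```

The bottle, tape roll, small carton and large carton are each in their own grey holder, upright and let go. I handed the job in at about 26 s with the gripper well clear.

**Heights:** the last top-camera check gave top heights of 51.4 mm for the large carton, 22.8 mm for the tape, 69.4 mm for the bottle and 57.0 mm for the small carton. Sitting flat on the pocket floor, they should be at 51, 23, 70 and 57 mm.

**Position and angle:** the bottle and both cartons were within about 3 mm of the holder centres. The cartons were within about 1° of their trays. The tape measured about 6 mm off, but that outline was noisy; the pocket leaves it at most 8 mm of play against the 13 mm limit.

**Checks that fell short:**
- **Marker and counter:** the final depth check was too noisy for the marker, and the arm partly hid the counter. The marker looked unmoved in the last picture and the counter in the last wrist view. No move came near either.
- **Small tray centre:** the two cameras disagreed by about 3 mm, so I aimed between the readings.
- **First move:** I typed it in millimetres instead of metres. The per-row limit kept it on course and nothing was touched.

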